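# Slide a freshly painted panel off the turntable and balance it on an upturned bowl to dry

## Robot

A 7-joint arm with a two-finger parallel gripper is mounted at the origin on the work surface. World frame = base frame: x ahead of the robot, y to its left, z up, the work surface at z = 0. Lengths are in m, angles in rad, forces in N, time in s.
With the tool pointing down it reaches from about 0.35 to 0.9 m from the base axis. Payload 19.9 kg.
Tool frame: the origin (TCP) lies between the finger pads; the fingertips stand 19 mm ahead of it and the grasp point (between the pads) is the TCP; z points along the fingers, y is the line along which they close (so a half turn about z gives the same grasp; the last joint's range is limited). The gripper opens to 94 mm and grips with 3 to 60 N. Pads are 16 mm wide; open, the fingers measure 119 mm over their backs; the gripper's body (75 mm by 177 mm) begins 78 mm behind the grasp point.
Start: joints at [-1.335, 0.417, -0.01, 1.614, 0.005, 1.111, -0.053], TCP at [0.171, 0.601, 0.224] pointing down, gripper open.
Joint ranges: [-2.81, 2.81], [-0.39, 2.02], [-1.27, 1.25], [0.06, 2.57], [-1.19, 4.33], [0.19, 2], [-2.82, 2.82]. Speed limits (rad/s): [1.89, 1.89, 2.39, 2.39, 3.01, 3.01, 3.01].

## Interface

Orientations are given as a 3x3 rotation matrix whose columns are the frame's x, y, z axes.
In Python, from rig import robot gives the robot as it stands. Calls block until the motion is done:
- robot.move_ptp(position, orientation): joint-space move of the TCP to a pose.
- robot.move_linear(position, velocity=0.15, frame=None, threshold=None): straight line of the TCP; frame=None keeps the orientation; velocity is the mean speed in m/s. With threshold (N) it stops when the force on the tool has changed by that much, and returns True; else False.
- robot.goto_joints(angles): joint-space move.
- robot.gripper_to(opening): finger opening in m; the grip force is fixed at half the most; returns when the fingers have stopped.
- robot.pause(seconds).
- robot.ik(position, orientation): joint angles nearest the present ones, or None.
- robot.get_state(): the state.
- robot.grab_frame(name): name is "side" or "top" or "wrist"; returns the picture (480x640x3 uint8, red, green, blue); there is no depth.
- robot.camera_info(name): a dict with "fx", "fy", "cx", "cy" (pixels), "rvec" (rotation vector, rad) and "tvec" (3), from world to camera coordinates, as OpenCV has them. Camera axes: x right, y down, z forward; pixel columns grow to the right and rows downward; lengths in m; the calibration is good to about 2 mm. A picture is of the moment at which its call begins: read the wrist's pose just before it. camera_info takes no time and is no camera call; for the wrist camera it gives the pose at the moment of the call.
A pose or a line that the arm cannot do raises robot.PlanningError and nothing moves.
- robot.sign_off(): hands the job in; it is judged then, once.
The state is a dict: "time": time; "qpos": joint angles; "joint_vel": joint speeds; "effort": joint torques, N m; "ee_pos": TCP position; "tool_rot": TCP orientation; "force": force on the tool from outside, world axes, zero at the start; "moment": the same for the moment, N m; "opening": finger opening in m; "grasp_force": force on a finger pad.
Only numpy, scipy, OpenCV 4.12 (cv2) and the standard library are available. Lean on these libraries where they do the work, as an engineer would, in place of code of your own. Each camera call takes 0.05 s, during which the arm holds its last target. There are 200 camera calls.

## Task

The square panel on the turntable has just been painted and must dry off the table: push it by its edges, without touching the wet face, off the turntable and onto the upturned blue bowl, so that it ends balanced on the bowl, close to level and touching nothing else. The tall yellow paint bottle beside the bowl is in the panel's way: stand it upright in the free end of the grey paint tray. Do not drop the panel or knock the bottle over, and leave the other things where they stand.

Things in the scene. Friction and masses are not known exactly. Their poses are not given: they have to be found in the camera images.
- panel: Square wooden panel, 160 x 160 mm and 10 mm thick, black edges, 0.2 kg (varies), lying face up on the turntable at any yaw. Origin at the centre of its underside; z up out of the painted face, x and y parallel to its sides.
- painted_face: The panel's wet painted face (dark green with a white flower): a square field 146 x 146 mm raised 2 mm above the panel, leaving a bare black border 7 mm wide all round. Moves with the panel; same origin and axes as the panel.
- wheel_top (a point): Centre of the top of the turntable's disc. The aluminium disc is 180 mm across, its flat top 75 mm above the table, and turns easily about the vertical (friction about 0.006 N m) on a fixed cast stand; the panel lies on it, centred within about 8 mm, and tends to turn with it. The stand stands fixed on a 3 mm cutting mat.
- wheel_stand: The turntable's fixed stand with the disc. Origin at the centre of its foot, 72 mm below the disc's top.
- bowl: Blue enamel round-bottomed bowl standing upside down on the mat, stuck down with putty so that it cannot slide: 133 mm across at the rim below, 77 mm high, a smooth dome (hemisphere of radius 65 mm above a 12 mm wall). Origin at the centre of its rim on the mat. It stands beside the turntable, left or right of it, 163 to 175 mm from axis to axis.
- bowl_apex (a point): Topmost point of the upturned bowl's dome, 77 mm above its rim and 5 mm higher than the turntable's disc. Radius of curvature 65 mm: a flat panel resting on the dome tilts by about 0.1 rad for each 6 mm that its centre is off the apex.
- tall_bottle_center (a point): Tall yellow paint bottle, black cap, loose, 0.22 kg, standing upright next to the bowl on the mat. Round, 44 mm across up to 118 mm above its foot, then a shoulder and a cap 27 mm across to 150 mm. This point is at its centre, 75 mm above its foot; z along its axis, up.
- tray: Shallow grey open paint tray, fixed on the table, 220 mm (its x) by 110 mm (its y), walls 26 mm high and 4 mm thick, origin at the centre of its underside. Two small bottles stand in its -x half; the +x half is free.
- tray_free (a point): Centre of the free half of the tray, on its floor (52 mm from the tray's centre along its x). Axes as the tray's.
- jar: Small amber glass jar with brass lid, 44 mm across, 46 mm high, on the mat at the other side of the bowl: lower than the bowl, to be left alone. Origin at the centre of its foot.
- red_bottle: Small red paint bottle, 36 mm across, 105 mm high, standing in the tray; leave alone. Origin at its foot.
- white_bottle: Small white paint bottle, 36 mm across, 105 mm high, standing in the tray; leave alone. Origin at its foot.
- tub: Round grey brush-washing tub, 144 mm across, 62 mm high, on the table on the side away from the tray; leave alone. Origin at its foot.
- brush_pot: Terracotta pot with brushes, 74 mm across, 205 mm high to the brush tips, left of the mat's far side; leave alone. Origin at its foot.
- tape_roll: Roll of masking tape lying flat, 100 mm across, 25 mm high, right of the mat's far side; leave alone. Origin at its foot.

How it is judged:
By the outcome, as a careful person would: the job done as asked, in the order asked, and still so for the second after the job is handed in, with the robot touching nothing.
It also fails if it takes over 67 s, if anything falls off the work surface, if the arm or the gripper's body presses on something with over 40 N, if the wrist force passes 120 N, or if a joint passes its speed limit or range.

## Working session

There is one attempt and no reset: what is moved stays moved. The work goes in short steps, each a Python script; the robot and the scene stay as the last script left them, time stands still between calls to the robot, and variables do not carry over. Pictures are saved under pics/ and viewed, at most 10 in all, crops included, and the job is handed in when it is done.

```bash
ls; mkdir -p pics; python3 - <<'E'
from rig import robot
import cv2,numpy as np
for n in ["top","side"]:
    im=robot.grab_frame(n); cv2.imwrite(f"pics/{n}0.png",im[:,:,::-1])
    print(n,robot.camera_info(n))
s=robot.get_state();print(s["time"],s["ee_pos"],s["tool_rot"],s["opening"])
E
```

```text
pics
top {'fx': 459.4789853181723, 'fy': 459.4789853181723, 'cx': 319.314093353364, 'cy': 243.4688906960226, 'rvec': array([ 2.14093549, -2.12955619,  0.20317234]), 'tvec': array([-0.02557131,  0.58387762,  0.9443459 ])}
side {'fx': 481.4562361128802, 'fy': 481.4562361128802, 'cx': 322.8664203017656, 'cy': 238.9340009623757, 'rvec': array([ 2.16641937, -0.38399002,  0.21489809]), 'tvec': array([-0.5215201 ,  0.14418835,  0.99537792])}
0.1 [0.17075886 0.60090273 0.22391147] [[-9.61927904e-01  2.73303252e-01 -1.98773395e-04]
 [ 2.73303307e-01  9.61927328e-01 -1.05699315e-03]
 [-9.76741041e-05 -1.07107663e-03 -9.99999422e-01]] 0.09392126136451572
```

View pics/top0.png

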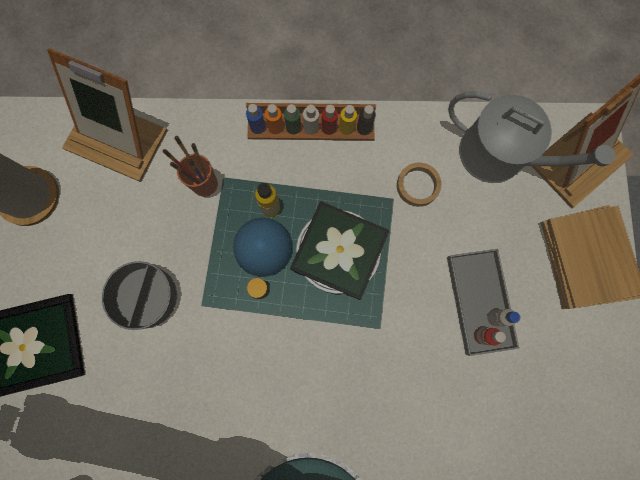

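View pics/side0.png

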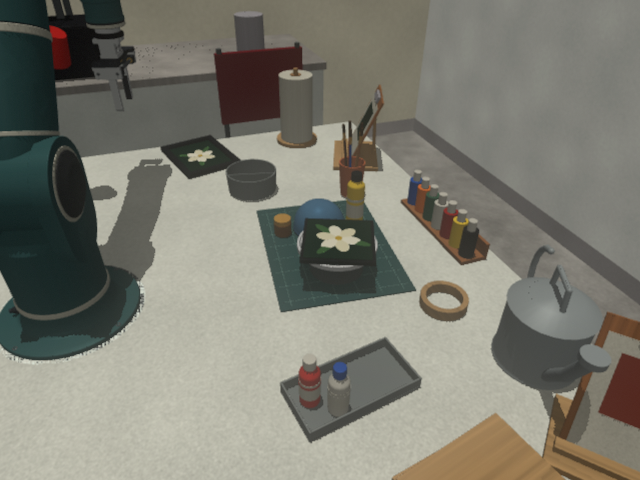

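The top view shows the bowl at (263,247), the panel at (340,250), the bottle cap at (265,190), the jar at (257,288) and the tray at (483,302). The tray's bottles are at its near end, so its far end is free. The bowl is left of the turntable (+y) and the bottle is on the far side of the bowl.

```bash
cat > h.py <<'E'
import cv2,numpy as np
def ray(ci,px,z,):
    K=np.array([[ci["fx"],0,ci["cx"]],[0,ci["fy"],ci["cy"]],[0,0,1]])
    R=cv2.Rodrigues(np.array(ci["rvec"]))[0]; t=np.array(ci["tvec"])
    c=-R.T@t; d=(R.T@np.linalg.inv(K)@np.c_[np.atleast_2d(px),np.ones(len(np.atleast_2d(px)))].T).T
    return c+d*((np.array(z)-c[2])/d[:,2])[:,None]
def proj(ci,P):
    K=np.array([[ci["fx"],0,ci["cx"]],[0,ci["fy"],ci["cy"]],[0,0,1]])
    return cv2.projectPoints(np.float64(np.atleast_2d(P)),ci["rvec"],ci["tvec"],K,None)[0][:,0]
def big(m):
    cs=cv2.findContours(m.astype(np.uint8),cv2.RETR_EXTERNAL,cv2.CHAIN_APPROX_NONE)[0]
    return max(cs,key=cv2.contourArea)
E
python3 - <<'E'
from h import *; from rig import robot
im=cv2.imread("pics/top0.png"); ci=robot.camera_info("top"); hsv=cv2.cvtColor(im,cv2.COLOR_BGR2HSV)
H,S,V=cv2.split(hsv); vis=im.copy()
R=cv2.Rodrigues(np.array(ci["rvec"]))[0];print("cam",-R.T@ci["tvec"])
for p in [(263,247),(230,300),(300,260),(380,240),(315,220),(325,207),(265,188),(268,200),(370,292),(480,280),(455,300)]:print(p,hsv[p[1],p[0]])
def roi(m,x0,y0,x1,y1):
    o=np.zeros_like(m,np.uint8);o[y0:y1,x0:x1]=m[y0:y1,x0:x1];return o
b=big(roi((H>97)&(H<120)&(S>90),220,200,305,290))
c,r=cv2.minEnclosingCircle(b);print("bowl px",c,r); e=cv2.fitEllipse(b);print("ell",e)
print("bowl xyz sphere ctr",ray(ci,c,0.015),ray(ci,e[0],.015)); cv2.circle(vis,tuple(map(round,c)),round(r),(0,0,255),1)
y=big(roi((H>18)&(H<32)&(S>120)&(V>60),245,170,290,225)); print("yellow",cv2.boundingRect(y))
k=roi((V<45),245,175,285,205); kc=big(k); print("cap",cv2.boundingRect(kc),ray(ci,cv2.minEnclosingCircle(kc)[0],.15))
p=big(cv2.morphologyEx(roi((V<62),285,195,395,305),cv2.MORPH_OPEN,np.ones((5,5)))); hull=cv2.convexHull(p)
mr=cv2.minAreaRect(hull); q=cv2.boxPoints(mr); cv2.drawContours(vis,[p],-1,(255,0,255),1)
W=ray(ci,q,.085); print("panel",W, np.linalg.norm(np.roll(W,1,0)-W,axis=1),W.mean(0))
w=roi((S<60)&(V>110),280,190,400,310); d=big(cv2.morphologyEx(w,cv2.MORPH_OPEN,np.ones((2,2))))
fl=roi((V>110)&(S<90),318,225,366,276); m=cv2.moments(fl);print("flower",ray(ci,[m['m10']/m['m00'],m['m01']/m['m00']],.087))
t=big(cv2.morphologyEx(roi((V<110)&(S<60),440,240,530,365),cv2.MORPH_CLOSE,np.ones((3,3))));mt=cv2.minAreaRect(t);q=cv2.boxPoints(mt)
T=ray(ci,q,.026);print("tray",T,np.linalg.norm(np.roll(T,1,0)-T,axis=1),T.mean(0)); cv2.drawContours(vis,[t],-1,(0,255,0),1);cv2.drawContours(vis,[kc],-1,(255,255,0),1)
cv2.imwrite("pics/v1.png",cv2.resize(vis[165:365,195:525],None,fx=2.4,fy=2.4,interpolation=cv2.INTER_NEAREST))
E
```

```text
cam [ 0.40924301 -0.00956544  1.03236854]
(263, 247) [101 118 102]
(230, 300) [80 52 89]
(300, 260) [60 55 60]
(380, 240) [66 62 58]
(315, 220) [65 52 54]
(325, 207) [63 61 50]
(265, 188) [ 6 30 42]
(268, 200) [ 24 211 138]
(370, 292) [78 53 87]
(480, 280) [30 16 97]
(455, 300) [24 15 83]
bowl px (262.2986755371094, 246.74122619628906) 29.22568130493164
ell ((261.7826843261719, 246.15232849121094), (55.15612030029297, 55.5377197265625), 146.21490478515625)
bowl xyz sphere ctr [[0.582266   0.10489284 0.015     ]] [[0.5835983  0.10608288 0.015     ]]
yellow (255, 185, 22, 23)
cap (258, 183, 13, 15) [[0.67378435 0.08885834 0.15      ]]
panel [[ 0.54275814  0.0329049   0.085     ]
 [ 0.6724914  -0.02303278  0.085     ]
 [ 0.63217715 -0.1112213   0.085     ]
 [ 0.50417255 -0.05351134  0.085     ]] [0.0946394  0.14127896 0.09696625 0.14041231] [ 0.58789981 -0.03871513  0.085     ]
flower [[ 0.56645876 -0.06461186  0.087     ]]
tray [[ 0.56154966 -0.30373173  0.026     ]
 [ 0.58681687 -0.42653687  0.026     ]
 [ 0.3648328  -0.4560745   0.026     ]
 [ 0.34176168 -0.33768685  0.026     ]] [0.22239538 0.12537757 0.22394061 0.12061472] [ 0.46374025 -0.38100749  0.026     ]
```

View pics/v1.png

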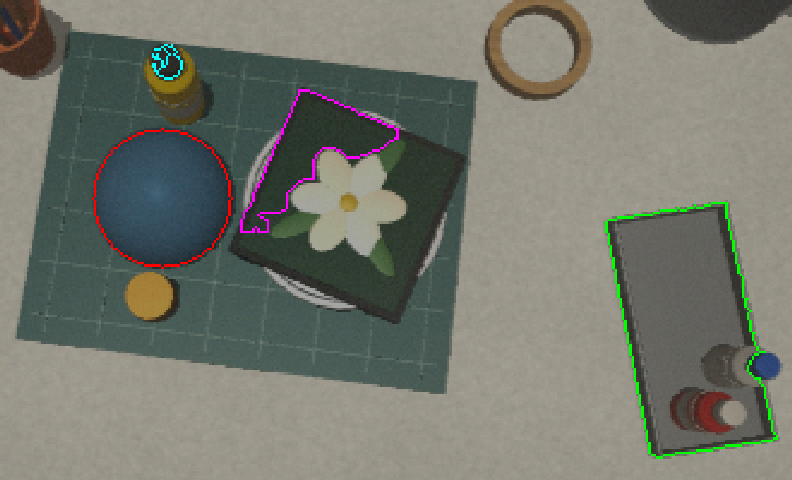

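The outlines fit the bowl (radius 29.2 px, 29.4 expected) and the tray, but the panel mask is only partial. I read the panel's corners from the crop at about (321,202), (389,230), (362,299) and (292,267), and the cap at (264.6,191.7). I'll refine these, then move the bottle.

```bash
python3 - <<'E'
from h import *; from rig import robot
im=cv2.imread("pics/top0.png"); ci=robot.camera_info("top")
f=lambda a:np.array(a)/2.4+[195,165]
print("cap",ray(ci,f([(167,64)]),.153)," cap side-view px", proj(robot.camera_info("side"),ray(ci,f([(167,64)]),.153)))
print("foot near",ray(ci,f([(187,122)]),.003))
T=ray(ci,f([(607,219),(728,203),(777,438),(653,456)]),.026);print("tray",T,np.linalg.norm(np.roll(T,1,0)-T,axis=1),T.mean(0))
x=(T[0]+T[1]-T[2]-T[3])/2;x/=np.linalg.norm(x);print("tray x",x,"free",T.mean(0)+.052*x)
g=cv2.cvtColor(im,cv2.COLOR_BGR2GRAY)
H,S,V=cv2.split(cv2.cvtColor(cv2.GaussianBlur(im,(3,3),0),cv2.COLOR_BGR2HSV))
m=np.zeros_like(g);roi=(slice(195,305),slice(287,395))
m[roi]=((V<66))[roi]; c=big(cv2.morphologyEx(m,cv2.MORPH_CLOSE,np.ones((3,3))));q=cv2.boxPoints(cv2.minAreaRect(c));print(q)
for Q in (q,f([(302,90),(466,157),(400,321),(232,245)])):
    W=ray(ci,Q,.085);print("panel",W.round(4).tolist(),np.linalg.norm(np.roll(W,1,0)-W,axis=1),W.mean(0))
yc=f([(349,203)]);print("flower ctr",ray(ci,yc,.087))
w=np.zeros_like(g);w[roi]=((V>100)&(S<45))[roi]; w[225:277,312:368]=0
p=cv2.findNonZero(w)[:,0]; print(len(p)); P=ray(ci,p,.075); 
# white disc pixels: outermost -> circle fit of hull
h=cv2.convexHull(np.float32(P[:,:2]))[:,0]; print(cv2.minEnclosingCircle(h))
E
```

```text
cap [[0.66946761 0.08770805 0.153     ]]  cap side-view px [[354.5471123  173.74473791]]
foot near [[0.65647965 0.08375303 0.003     ]]
tray [[ 0.56162406 -0.30878302  0.026     ]
 [ 0.5773657  -0.42244036  0.026     ]
 [ 0.36409436 -0.45281646  0.026     ]
 [ 0.34801982 -0.34034347  0.026     ]] [0.21592321 0.11474228 0.2154237  0.11361586] [ 0.46277598 -0.38109583  0.026     ]
tray x [0.98963738 0.14358921 0.        ] free [ 0.51423713 -0.37362919  0.026     ]
[[288.71805 269.50165]
 [319.541   199.04918]
 [390.46555 230.07867]
 [359.6426  300.53113]]
panel [[0.5229, 0.0411, 0.085], [0.6742, -0.0221, 0.085], [0.6078, -0.1721, 0.085], [0.4597, -0.1053, 0.085]] [0.15944707 0.16404235 0.16401366 0.16242486] [ 0.56615518 -0.06456913  0.085     ]
panel [[0.6667, -0.0249, 0.085], [0.607, -0.1693, 0.085], [0.4634, -0.1095, 0.085], [0.528, 0.0351, 0.085]] [0.15113237 0.15623093 0.1556142  0.15834588] [ 0.56625915 -0.06713169  0.085     ]
flower ctr [[ 0.56505953 -0.06608287  0.087     ]]
1272
((0.5721482038497925, -0.10940773040056229), 0.13694028556346893)
```

```bash
python3 - <<'E'
from h import *; from rig import robot
def Rz(y):  # tool y direction vector
    y=np.array([y[0],y[1],0]);y/=np.linalg.norm(y);z=np.array([0,0,-1.]);return np.c_[np.cross(y,z),y,z]
A=Rz([0,1])
p=np.array([.671,.0875])
s=robot.get_state()["ee_pos"]
robot.move_linear([s[0],s[1],.30],velocity=.25)
robot.move_ptp([*p,.30],A)
print(robot.move_linear([*p,.101],velocity=.12,threshold=8), robot.get_state()["ee_pos"])
robot.gripper_to(0.03)
s=robot.get_state();print(s["opening"],s["grasp_force"],s["force"],s["time"])
E
```

```text
Traceback (most recent call last):
numpy._core._exceptions._UFuncOutputCastingError: Cannot cast ufunc 'divide' output from dtype('float64') to dtype('int64') with casting rule 'same_kind'
```

```bash
cat >> h.py <<'E'
def Rz(y):  # tool down, closing line along y
    y=np.array([y[0],y[1],0.]);y/=np.linalg.norm(y);z=np.array([0,0,-1.]);return np.c_[np.cross(y,z),y,z]
E
python3 - <<'E'
from h import *; from rig import robot
A=Rz([0,1])
p=np.array([.671,.0875])
s=robot.get_state()["ee_pos"]
robot.move_linear([s[0],s[1],.30],velocity=.25)
robot.move_ptp([*p,.30],A)
print(robot.move_linear([*p,.101],velocity=.12,threshold=8), robot.get_state()["ee_pos"])
robot.gripper_to(0.03)
s=robot.get_state();print(s["opening"],s["grasp_force"],s["force"],s["time"])
E
```

```text
False [0.67133181 0.08754742 0.10162263]
0.04361436176216993 29.72145243315026 [-1.1051008   0.05136996 -0.73797247] 5.725
```

```bash
python3 - <<'E'
from h import *; from rig import robot
B=Rz([-.144,.99]); f=np.array([.5142,-.3736])
robot.move_linear([.671,.0875,.25],velocity=.15)
robot.move_ptp([*f,.25],B)
robot.move_linear([*f,.125],velocity=.12)
print(robot.move_linear([*f,.095],velocity=.03,threshold=5), robot.get_state()["ee_pos"])
s=robot.get_state();print(s["opening"],s["force"],s["time"])
robot.gripper_to(0.065)
im=robot.grab_frame("side");cv2.imwrite("pics/side1.png",cv2.resize(im[280:450,240:480,::-1],None,fx=2,fy=2))
print(robot.get_state()["time"])
E
```

```text
True [ 0.51424395 -0.37275315  0.10146441]
0.04331463971278359 [0.24614001 3.35482856 5.04112236] 10.575
11.1667
```

View pics/side1.png

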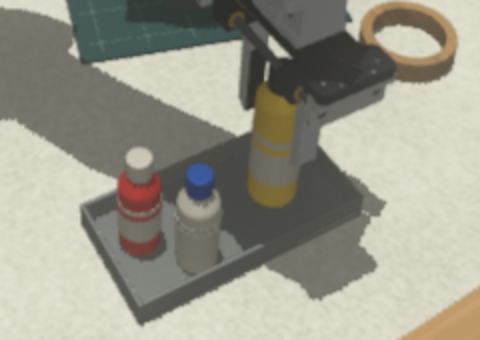

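The yellow bottle stands upright inside the free half of the tray. Next I'll retreat and look at the panel and bowl from above.

```bash
python3 - <<'E'
from h import *; from rig import robot
import json
s=robot.get_state()["ee_pos"]
robot.move_linear([s[0],s[1],.27],velocity=.2)
A=Rz([-1,0.1])
for P in ([.55,.02,.42],[.55,.02,.36]):
  try: robot.move_ptp(P,A); break
  except robot.PlanningError as e: print(e)
ci=robot.camera_info("wrist");im=robot.grab_frame("wrist");cv2.imwrite("pics/w1.png",im[:,:,::-1])
json.dump({k:np.array(v).tolist() for k,v in ci.items()},open("w1.json","w"))
s=robot.get_state();print(s["time"],s["ee_pos"],s["qpos"]); print(proj(ci,[[.5835,.1055,.08],[.566,-.065,.087],[.523,.041,.085],[.674,-.022,.085],[.608,-.172,.085],[.46,-.105,.085]]))
E
```

```text
13.9833 [0.55008835 0.01917053 0.41934557] [ 0.64200653  0.26018453 -0.90914302  1.48862645  0.20453655  1.49352383
  2.77366876]
[[299.37043382 257.77793382]
 [297.52852255 132.48403571]
 [338.03287552 209.85674534]
 [220.27537653 174.70159912]
 [252.92678403  44.67170231]
 [378.23806283  90.41606189]]
```

View pics/w1.png

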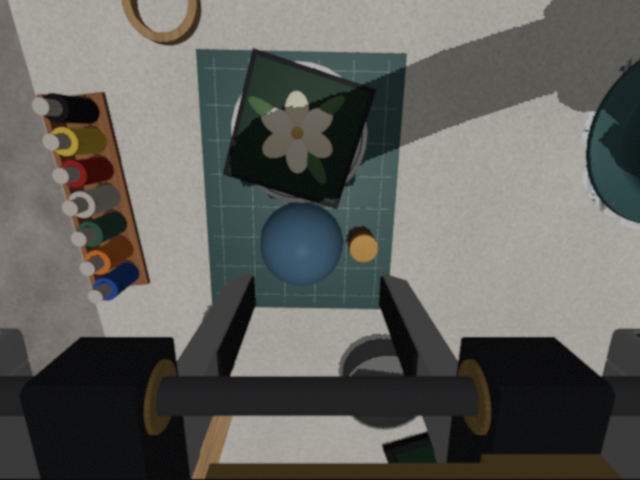

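The wrist view shows the flower centre at (297,132) and the bowl at (302,244). The panel corners, for example (338,207), agree with the top-view estimates. I'll fix the bowl and disc now.

```bash
python3 - <<'E'
from h import *; import json
from rig import robot
ci=json.load(open("w1.json"));ci={k:np.array(v) for k,v in ci.items()}
im=cv2.imread("pics/w1.png");H,S,V=cv2.split(cv2.cvtColor(im,cv2.COLOR_BGR2HSV))
m=np.zeros_like(H);m[195:295,250:350]=((H>97)&(H<120)&(S>85))[195:295,250:350]
b=big(m);c,r=cv2.minEnclosingCircle(b);print(c,r,ray(ci,c,.015),ray(ci,cv2.fitEllipse(b)[0],.015))
y=np.zeros_like(H);y[122:144,286:308]=((H>12)&(H<30)&(S>110))[122:144,286:308];M=cv2.moments(y)
print("flower",M['m00'],ray(ci,[M['m10']/M['m00'],M['m01']/M['m00']],.087))
# check where candidate disc rim/panel project
for nm in("top","wrist"):
  vis=cv2.imread("pics/top0.png") if nm=="top" else im.copy(); cc=robot.camera_info("top") if nm=="top" else ci
  # sample along disc visible left/right arcs: bright low-sat pixels near nominal rim
  H,S,V=cv2.split(cv2.cvtColor(vis,cv2.COLOR_BGR2HSV)); best=[]
  for a in np.radians(np.arange(0,360,3)):
    rr=np.arange(.070,.104,.0005);P=np.c_[.566+rr*np.cos(a),-.065+rr*np.sin(a),0*rr+.075]
    px=proj(cc,P); v=cv2.remap(V,px[:,0].astype(np.float32)[None],px[:,1].astype(np.float32)[None],cv2.INTER_LINEAR)[0].astype(float)
    s=cv2.remap(S,px[:,0].astype(np.float32)[None],px[:,1].astype(np.float32)[None],cv2.INTER_LINEAR)[0]
    ok=(v>115)&(s<45)
    if ok.sum()>3: best.append(P[np.where(ok)[0].max()][:2])
  B=np.array(best)
  A=np.c_[2*B,np.ones(len(B))];
  for _ in range(4):
    sol=np.linalg.lstsq(A,(B**2).sum(1),rcond=None)[0];R=np.sqrt(sol[2]+sol[0]**2+sol[1]**2);e=np.hypot(*(B-sol[:2]).T)-R;k=abs(e)<max(.003,1.5*e.std());B,A=B[k],A[k]
  print(nm,"disc",sol[:2],R,len(B))
E
```

```text
(301.0096740722656, 243.4518280029297) 41.66731643676758 [[0.58347014 0.10344067 0.015     ]] [[0.58346213 0.10348291 0.015     ]]
flower 101.0 [[ 0.56705562 -0.06484885  0.087     ]]
top disc [ 0.56497131 -0.06165582] 0.08893591983757385 50
wrist disc [ 0.57225697 -0.09509367] 0.07468619078817075 15
```

Bowl at (0.5835,0.1045) and disc at (0.565,-0.062) are 167 mm apart, which is consistent. I'll use the two open fingers as a fence on the near edge, turn the panel by 18° while pushing it the first 45 mm, then check.

```bash
cat >> h.py <<'E'
C0=np.array([.5665,-.0652]); C1=np.array([.5835,.1045]); ZP=.097
def n_(deg): a=np.radians(deg); return np.array([np.sin(a),np.cos(a)])   # push normal, deg from +y towards +x
def frame(deg): n=n_(deg); return Rz([n[1],-n[0]])   # tool x = n
def tcp(c,deg,d): return np.r_[np.array(c)-(.080+d)*n_(deg),ZP]
def flower(im,ci,z,guess):
    H,S,V=cv2.split(cv2.cvtColor(im,cv2.COLOR_RGB2HSV)); g=proj(ci,[*guess,z])[0]
    yy,xx=np.mgrid[:480,:640]; m=((H>12)&(H<30)&(S>110)&(V>50)&(np.hypot(xx-g[0],yy-g[1])<22)).astype(np.uint8)
    M=cv2.moments(m,True); return M['m00'],(ray(ci,[M['m10']/M['m00'],M['m01']/M['m00']],z)[0] if M['m00'] else None)
E
python3 - <<'E'
from h import *; from rig import robot
print(frame(23.7)[:,0])
p=tcp(C0,23.7,.03)
robot.move_ptp([p[0],p[1],.22],frame(23.7)); 
robot.move_linear(p,velocity=.12)
robot.move_linear(tcp(C0,23.7,.010),velocity=.03)
for s in (15,30,45):
    f=s/45; c=C0+(C1-C0)/np.linalg.norm(C1-C0)*s/1000; a=23.7+(5.7-23.7)*f
    robot.move_linear(tcp(c,a,.008),velocity=.03,frame=frame(a))
s=robot.get_state(); ci=robot.camera_info("wrist");im=robot.grab_frame("wrist");cv2.imwrite("pics/w2.png",im[:,:,::-1])
it=robot.grab_frame("top");cv2.imwrite("pics/t2.png",it[:,:,::-1])
print(s["time"],s["force"],s["ee_pos"],"expected c",c,flower(im,ci,.087,c),flower(it,robot.camera_info("top"),.087,c),s["qpos"])
E
```

```text
[0.40194778 0.91566259 0.        ]
20.3583 [ 0.01170884 -0.12716868  1.26300799] [ 0.56220994 -0.10794822  0.09698772] expected c [ 0.5709855  -0.02042411] (960.0, array([ 0.57231271, -0.01895537,  0.087     ])) (0.0, None) [-0.48875078  0.63167268  0.84010072  1.87233678 -0.59240346  0.90724976
  0.53757541]
```

View pics/w2.png

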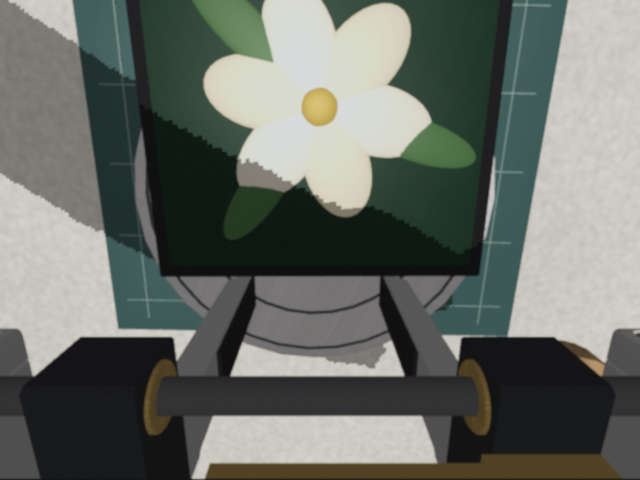

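The panel is square on the fence, flower centre at (319,107), and the contact offset is about 9.6 mm. Now the main push, with a check before the last few millimetres.

```bash
python3 - <<'E'
from h import *; from rig import robot
c=np.array([.5715,-.019]); D=C1-c; L=np.linalg.norm(D); u=D/L; a=np.degrees(np.arctan2(*u)); print(a,L)
def look(g,z):
    s=robot.get_state(); ci=robot.camera_info("wrist");im=robot.grab_frame("wrist")
    F=flower(im,ci,z,g); v=(F[1][:2]-s["ee_pos"][:2]) if F[0] else None
    print(round(s["time"],2),s["force"].round(2),s["ee_pos"].round(4),"want",g,F,"d,lat",None if v is None else (v@u-.08, v@[u[1],-u[0]])); return im
for s in (.06,.095,L-.004):
    p=c+u*s; robot.move_linear(tcp(p,a,.0096),velocity=.035,frame=frame(a)); im=look(p,.087 if s<.05 else .09)
cv2.imwrite("pics/w3.png",im[:,:,::-1])
cv2.imwrite("pics/s3.png",cv2.resize(robot.grab_frame("side")[140:340,200:440,::-1],None,fx=2.5,fy=2.5))
E
```

```text
5.549779423218748 0.12408162635942518
22.32 [ 0.4  -0.88  0.26] [ 0.5686 -0.0485  0.097 ] want [0.57730263 0.04071875] (1009.0, array([0.57867275, 0.03973448, 0.09      ])) d,lat (np.float64(0.00880370663236052), np.float64(0.0014523889000355556))
23.52 [-0.41 -0.14  0.07] [ 0.572  -0.0137  0.097 ] want [0.5806875  0.07555469] (1020.0, array([0.58208204, 0.0749449 , 0.09      ])) d,lat (np.float64(0.009229883643653874), np.float64(0.0014732380401513987))
24.43 [-0.52 -0.29  0.25] [0.5744 0.0114 0.097 ] want [0.58311316 0.10051875] (1045.0, array([0.58457739, 0.10026754, 0.09      ])) d,lat (np.float64(0.00945161177138111), np.float64(0.0015502190472768667))
```

View pics/s3.png

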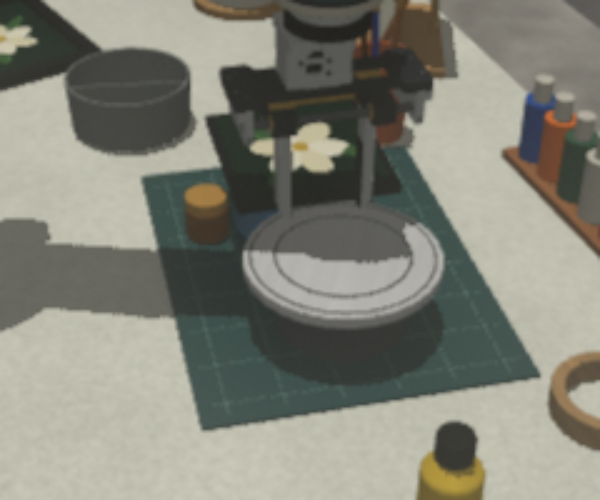

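View pics/w3.png

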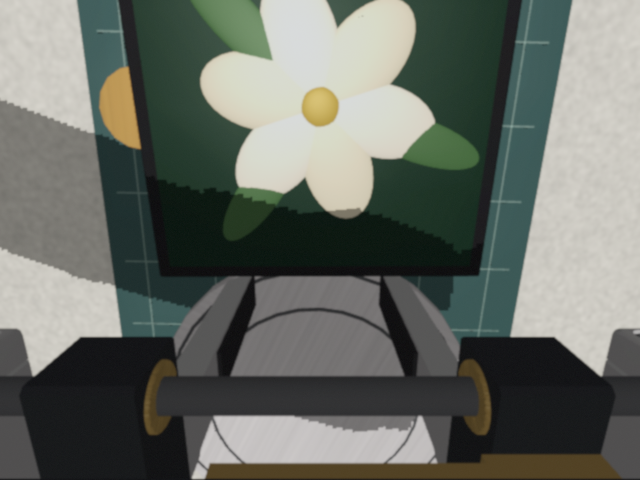

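The panel is squarely on the dome with its trailing edge near the disc rim, 4 mm short. I'll finish the push, back away slowly and inspect.

```bash
python3 - <<'E'
from h import *; from rig import robot
a=5.55; n=n_(a)
p=tcp(C1,a,.0096); robot.move_linear(p,velocity=.02); robot.pause(.5)
robot.move_linear(p-np.r_[n*.012,0],velocity=.012)
robot.move_linear(p-np.r_[n*.07,0],velocity=.05)
q=p-np.r_[n*.07,0]; q[2]=.25; robot.move_linear(q,velocity=.15)
ci=robot.camera_info("wrist");im=robot.grab_frame("wrist");cv2.imwrite("pics/w4.png",im[:,:,::-1])
print(flower(im,ci,.092,C1))
q[0]-=.15; q[1]-=.16; q[2]=.3;robot.move_linear(q,velocity=.25)
it=robot.grab_frame("top");cv2.imwrite("pics/t4.png",it[:,:,::-1]);print(flower(it,robot.camera_info("top"),.092,C1))
i=robot.grab_frame("side"); S=cv2.resize(i[140:300,240:440,::-1],(400,320)); T=cv2.resize(it[180:340,180:380,::-1],(400,320))
cv2.imwrite("pics/st4.png",np.hstack([S,T])); cv2.imwrite("pics/s4.png",i[:,:,::-1]);print(robot.get_state()["time"])
E
```

```text
(308.0, array([0.58504147, 0.10415045, 0.092     ]))
(38.0, array([0.58500147, 0.10381302, 0.092     ]))
30.2083
```

View pics/st4.png

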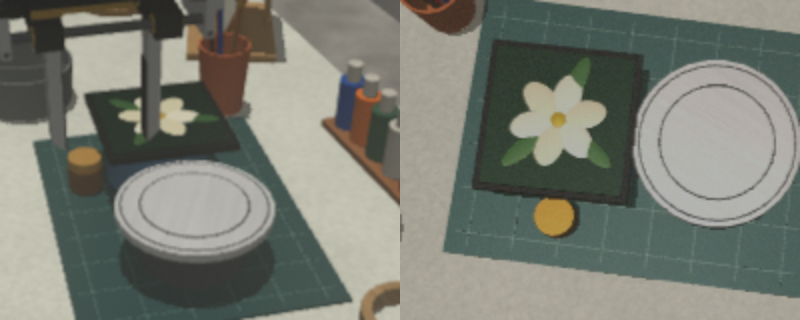

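The panel sits on the bowl, flower centre about 1.5 mm from the apex, clear of the disc and jar. I'll measure its tilt from the wrist camera above it and an unobstructed side view.

```bash
cat > tilt.py <<'E'
from h import *; from rig import robot
robot.move_ptp([.56,-.10,.42],frame(5.5))
ci=robot.camera_info("wrist");im=robot.grab_frame("wrist");cv2.imwrite("pics/w5.png",im[:,:,::-1])
ct=robot.camera_info("top");cs=robot.camera_info("side");si=robot.grab_frame("side");cv2.imwrite("pics/s5.png",si[:,:,::-1]); it=cv2.imread("pics/t4.png")[:,:,::-1]
out={}
for nm,i,cc in(("w",im,ci),("s",si,cs),("t",it,ct)):
    n=n_(4.);t=np.array([n[1],-n[0]]);g0=np.array([C1+sx*.08*n+sy*.08*t for sx,sy in((-1,-1),(-1,1),(1,1),(1,-1))])
    g=proj(cc,np.c_[g0,[.09]*4]); H,S,V=cv2.split(cv2.cvtColor(cv2.GaussianBlur(i,(3,3),0),cv2.COLOR_RGB2HSV))
    # sub-pixel border lines: for each side, strongest bright->dark step across the expected edge
    G=cv2.GaussianBlur(np.ascontiguousarray(i[:,:,0]),(3,3),0).astype(np.float32); L=[]   # red: mat darkish, border black
    for k in range(4):
        A,B=g[k],g[(k+1)%4];e=(B-A)/np.linalg.norm(B-A);m=np.array([e[1],-e[0]]);
        if m@(g.mean(0)-A)>0:m=-m
        o=np.arange(-6,9,.25);pts=[]
        for f in np.linspace(.12,.88,25):
            P=A+(B-A)*f+np.outer(o,m);v=cv2.remap(G,P[:,0].astype(np.float32)[None],P[:,1].astype(np.float32)[None],cv2.INTER_LINEAR)[0]
            j=np.argmax(np.gradient(v));pts.append(P[j])
        pts=np.float32(pts);l=cv2.fitLine(pts,cv2.DIST_HUBER,0,.01,.01).ravel();L.append(l)
        r=np.abs((pts-l[2:])@[-l[1],l[0]]);print(nm,k,"rms",np.median(r).round(2),end=" ")
    Q=[]
    for k in range(4):
        a,b=L[k-1],L[k];x=np.linalg.solve(np.c_[a[:2],-b[:2]],b[2:]-a[2:]);Q.append(a[2:]+a[:2]*x[0])
    out[nm]=np.array(Q);print("\n",(out[nm]-g).round(1).tolist())
def PM(c): return np.array([[c["fx"],0,c["cx"]],[0,c["fy"],c["cy"]],[0,0,1]])@np.c_[cv2.Rodrigues(np.array(c["rvec"]))[0],c["tvec"]]
def rep(nm,X):
    d=(X[2]+X[3]-X[0]-X[1])/2;l=(X[1]+X[2]-X[0]-X[3])/2;print(nm,X.mean(0).round(4),"sizes",np.linalg.norm(d).round(4),np.linalg.norm(l).round(4),"pitch",(d[2]/np.linalg.norm(d)).round(3),"roll",(l[2]/np.linalg.norm(l)).round(3))
for p,q,a,b in(("w","s",ci,cs),("t","s",ct,cs)):
    X=cv2.triangulatePoints(PM(a),PM(b),out[p].T,out[q].T);rep(p+q,(X[:3]/X[3]).T)
print(robot.get_state()["time"])
E
python3 tilt.py
```

```text
w 0 rms 1.92 w 1 rms 1.24 w 2 rms 0.0 w 3 rms 0.8 
 [[-2.6, 4.3], [2.0, 2.4], [-7.1, 6.2], [7.8, 5.7]]
s 0 rms 1.12 s 1 rms 1.54 s 2 rms 0.18 s 3 rms 0.74 
 [[-3.1, 5.3], [18.9, 3.4], [-3.7, 1.1], [2.0, -1.4]]
t 0 rms 1.68 t 1 rms 0.19 t 2 rms 0.13 t 3 rms 0.27 
 [[-1.3, 1.6], [5.3, 1.5], [-5.6, -2.1], [-9.3, -1.2]]
ws [0.5873 0.0974 0.0868] sizes 0.1615 0.17 pitch 0.088 roll -0.01
ts [0.5897 0.1099 0.0795] sizes 0.1849 0.1709 pitch 0.011 roll 0.02
31.1833
```

```bash
python3 -c "
import cv2,numpy as np
a=cv2.imread('pics/w5.png')[40:280,160:460];b=cv2.imread('pics/s5.png')[140:300,240:440]
cv2.imwrite('pics/ws5.png',np.hstack([cv2.resize(a,(400,320)),cv2.resize(b,(400,320))]))"
```

```text
(no output)
```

View pics/ws5.png

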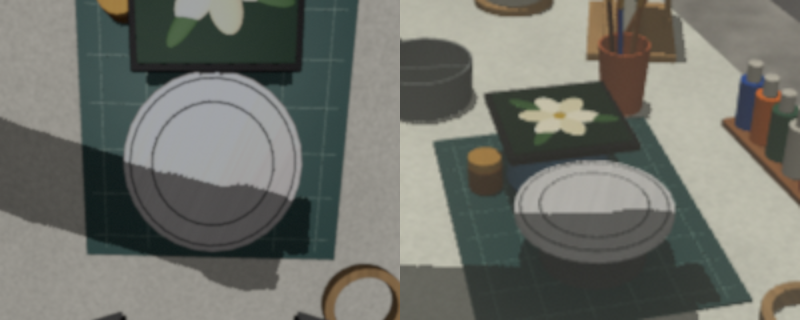

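```bash
cat > t2.py <<'E'
from h import *; from rig import robot
ct=robot.camera_info("top");cs=robot.camera_info("side")
t=cv2.imread("pics/t4.png");s=cv2.imread("pics/s5.png")
def edge(img,cc,A,B,out,lo=-5,hi=5):
    """offset (px, along image of direction 'out' in world) of the dark->bright step from the predicted 3D edge A-B"""
    G=cv2.GaussianBlur(cv2.cvtColor(img,cv2.COLOR_BGR2GRAY),(3,3),0);o=np.arange(lo,hi,.2);R=[]
    for f in np.linspace(.1,.9,30):
        P=A+(B-A)*f;p,q=proj(cc,np.array([P,P+.01*out]));m=(q-p);k=np.linalg.norm(m)/10;m/=np.linalg.norm(m)
        X=(p+np.outer(o,m)).astype(np.float32);v=cv2.remap(G,X[:,:1].T.copy(),X[:,1:].T.copy(),cv2.INTER_LINEAR)[0].astype(float)
        g=np.gradient(v);j=np.argmax(g);R.append((f,o[j],g[j]*5,k))
    R=np.array(R);med=np.median(R[:,1]);ok=abs(R[:,1]-med)<1.5
    c=np.polyfit(R[ok,0],R[ok,1],1);return dict(off0=c[1].round(2),off1=c.sum().round(2),n=int(ok.sum()),step=R[ok,2].mean().round(0),px_per_mm=R[:,3].mean().round(3))
c=np.array([.585,.104]);up=np.array([0,0,1.])
for yaw in (4.,):
    n=np.r_[n_(yaw),0];l=np.array([n[1],-n[0],0])
    for nm,img,cc in(("top",t,ct),("side",s,cs)):
        for e,z,d,w in(("far+n",.09,n,l),("near-n bottom",.08,-n,l),("near-n top",.09,-n,l),("+x",.09,l,n),("-x bottom",.08,-l,n),("-x top",.09,-l,n)):
            M=np.r_[c,z]+.08*d;print(nm,e,edge(img,cc,M-.08*w,M+.08*w,d))
print("side px per mm of z at near, far:",[np.linalg.norm(np.diff(proj(cs,[[*(c+k*.08*n_(4)),.08],[*(c+k*.08*n_(4)),.09]]),axis=0))/10 for k in(-1,1)])
R=cv2.Rodrigues(np.array(cs["rvec"]))[0];print("side cam",-R.T@cs["tvec"])
E
python3 t2.py
```

```text
top far+n {'off0': np.float64(0.93), 'off1': np.float64(-1.33), 'n': 30, 'step': np.float64(16.0), 'px_per_mm': np.float64(0.48)}
top near-n bottom {'off0': np.float64(1.49), 'off1': np.float64(1.01), 'n': 11, 'step': np.float64(45.0), 'px_per_mm': np.float64(0.475)}
top near-n top {'off0': np.float64(0.79), 'off1': np.float64(1.26), 'n': 10, 'step': np.float64(44.0), 'px_per_mm': np.float64(0.48)}
top +x {'off0': np.float64(-1.7), 'off1': np.float64(0.54), 'n': 30, 'step': np.float64(15.0), 'px_per_mm': np.float64(0.458)}
top -x bottom {'off0': np.float64(1.75), 'off1': np.float64(0.25), 'n': 29, 'step': np.float64(27.0), 'px_per_mm': np.float64(0.483)}
top -x top {'off0': np.float64(2.21), 'off1': np.float64(0.78), 'n': 27, 'step': np.float64(27.0), 'px_per_mm': np.float64(0.488)}
side far+n {'off0': np.float64(1.22), 'off1': np.float64(-0.7), 'n': 30, 'step': np.float64(46.0), 'px_per_mm': np.float64(0.206)}
side near-n bottom {'off0': np.float64(1.12), 'off1': np.float64(1.68), 'n': 18, 'step': np.float64(35.0), 'px_per_mm': np.float64(0.258)}
side near-n top {'off0': np.float64(5.16), 'off1': np.float64(3.47), 'n': 24, 'step': np.float64(24.0), 'px_per_mm': np.float64(0.258)}
side +x {'off0': np.float64(-1.5), 'off1': np.float64(0.41), 'n': 30, 'step': np.float64(9.0), 'px_per_mm': np.float64(0.379)}
side -x bottom {'off0': np.float64(0.18), 'off1': np.float64(-1.59), 'n': 21, 'step': np.float64(38.0), 'px_per_mm': np.float64(0.404)}
side -x top {'off0': np.float64(1.54), 'off1': np.float64(-0.66), 'n': 25, 'step': np.float64(39.0), 'px_per_mm': np.float64(0.406)}
side px per mm of z at near, far: [np.float64(0.3565967687039251), np.float64(0.3361478433989408)]
side cam [ 0.22633776 -0.85895543  0.70321937]
```

```bash
sed -i 's/for yaw in (4.,)/for yaw in (5.7,)/' t2.py; python3 t2.py | grep -v "top near\|side near-n top"
```

```text
top far+n {'off0': np.float64(0.01), 'off1': np.float64(-0.45), 'n': 30, 'step': np.float64(16.0), 'px_per_mm': np.float64(0.479)}
top +x {'off0': np.float64(-0.82), 'off1': np.float64(-0.29), 'n': 30, 'step': np.float64(16.0), 'px_per_mm': np.float64(0.459)}
top -x bottom {'off0': np.float64(0.49), 'off1': np.float64(1.42), 'n': 29, 'step': np.float64(27.0), 'px_per_mm': np.float64(0.483)}
top -x top {'off0': np.float64(1.16), 'off1': np.float64(1.52), 'n': 29, 'step': np.float64(26.0), 'px_per_mm': np.float64(0.488)}
side far+n {'off0': np.float64(0.56), 'off1': np.float64(0.08), 'n': 30, 'step': np.float64(47.0), 'px_per_mm': np.float64(0.202)}
side near-n bottom {'off0': np.float64(2.08), 'off1': np.float64(0.54), 'n': 17, 'step': np.float64(35.0), 'px_per_mm': np.float64(0.254)}
side +x {'off0': np.float64(-0.79), 'off1': np.float64(-0.39), 'n': 30, 'step': np.float64(9.0), 'px_per_mm': np.float64(0.382)}
side -x bottom {'off0': np.float64(-1.11), 'off1': np.float64(-0.65), 'n': 22, 'step': np.float64(37.0), 'px_per_mm': np.float64(0.405)}
side -x top {'off0': np.float64(0.38), 'off1': np.float64(0.38), 'n': 25, 'step': np.float64(40.0), 'px_per_mm': np.float64(0.407)}
side px per mm of z at near, far: [np.float64(0.3565967687039251), np.float64(0.3361478433989408)]
side cam [ 0.22633776 -0.85895543  0.70321937]
```

```bash
cat > t3.py <<'E'
import re
src=open("t2.py").read().split("c=np.array([.585")[0]; exec(src)
c=np.array([.585,.104]);n2=n_(5.7)
robot.move_ptp([*(c-.12*n2),.26],frame(5.7)); robot.pause(.2)
ci=robot.camera_info("wrist");im=robot.grab_frame("wrist")[:,:,::-1].copy();cv2.imwrite("pics/w6.png",im)
R=cv2.Rodrigues(np.array(ci["rvec"]))[0];print("cam",-R.T@ci["tvec"],"fx",ci["fx"])
n=np.r_[n2,0];l=np.array([n[1],-n[0],0])
print(proj(ci,[np.r_[c,.09]+.08*(i*n+j*l) for i in(-1,1) for j in(-1,1)]).round(0).tolist(),flower(im[:,:,::-1],ci,.092,c))
for z in(.09,):
  for e,z,d,w in(("far+n",.09,n,l),("near-n top",.09,-n,l),("near-n bot",.08,-n,l),("+x top",.09,l,n),("+x bot",.08,l,n),("-x top",.09,-l,n),("-x bot",.08,-l,n)):
    M=np.r_[c,z]+.08*d;print(e,edge(im,ci,M-.08*w,M+.08*w,d,-10,10))
print(robot.get_state()["time"])
E
python3 t3.py
```

```text
cam [0.58165753 0.06142866 0.42110467] fx 369.6748210793386
[[226.0, 178.0], [406.0, 177.0], [212.0, -31.0], [419.0, -31.0]] (248.0, array([0.58509831, 0.10419163, 0.092     ]))
far+n {'off0': np.float64(-10.0), 'off1': np.float64(-10.0), 'n': 30, 'step': np.float64(0.0), 'px_per_mm': np.float64(1.517)}
near-n top {'off0': np.float64(-0.28), 'off1': np.float64(-1.5), 'n': 20, 'step': np.float64(36.0), 'px_per_mm': np.float64(1.123)}
near-n bot {'off0': np.float64(1.18), 'off1': np.float64(-0.35), 'n': 20, 'step': np.float64(38.0), 'px_per_mm': np.float64(1.093)}
+x top {'off0': np.float64(-1.32), 'off1': np.float64(-1.73), 'n': 28, 'step': np.float64(18.0), 'px_per_mm': np.float64(1.205)}
+x bot {'off0': np.float64(1.39), 'off1': np.float64(1.31), 'n': 29, 'step': np.float64(17.0), 'px_per_mm': np.float64(1.168)}
-x top {'off0': np.float64(-0.95), 'off1': np.float64(-0.34), 'n': 29, 'step': np.float64(21.0), 'px_per_mm': np.float64(1.205)}
-x bot {'off0': np.float64(1.64), 'off1': np.float64(2.9), 'n': 29, 'step': np.float64(22.0), 'px_per_mm': np.float64(1.168)}
32.1917
```

The panel's width perspective puts its pitch at about 0.01 rad and its centre within about 2 mm of the apex. It is clear of the disc and the robot is clear of everything, so I'm handing in.

```bash
python3 -c "
from rig import robot
print(robot.sign_off())"
```

```text
the job is handed in; nothing more can be done
None
```

The job is handed in at about 32 s of the 67 s allowed: the yellow bottle stands upright in the free end of the tray, and the panel rests on the bowl within about 2 mm of its apex, tilted an estimated 0.01 to 0.03 rad and, by that estimate, clear of the disc.

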